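# Feed a well plate under the sealer's finger guard with the push stick

## Task

Load the well plate into the heat sealer: its platen is hot, so keep your hand off the plate and use the wooden push stick from the tray to push it from behind, flat along the bed and under the clear guard, until the sprung latch has dropped behind its rear edge. Then press it firmly against the rear stop with about 15 N for half a second so that it registers, but never push with more than 22 N, or the plate cracks. Draw the stick back out, lay it down flat inside its tray, and leave everything else on the bench where it is.

Things in the scene. Friction and masses are not known exactly. Their poses are not given: they have to be found in the camera images.
- bed: The heat sealer's aluminium bed, 385 mm long (x), 150 mm wide (y), flat top 30 mm above the bench. Origin: underside, centre of the infeed end; +x is the feed direction (level), +z up. The near part is the infeed table with the plate on it; the white sealing head with its clear finger guard stands across the far half. Fixed for the run.
- bed_infeed (a point): Middle of the infeed table's end on the bed's top: 0 mm along the bed's x, 30 mm up. From here steel rails 12 mm high run along both sides of the infeed table (inner faces at y = +-57 mm); from x = 132 to 160 mm they funnel in to +-44.5 mm, leaving 1.5 to 2 mm each side of the plate.
- bed_mouth (a point): Point on the bed's top on the centre line, at x = 185 mm. The front of the guard is within 18 mm before or beyond it: the head is clamped on the bed by hand and its exact place is not measured. Opening 89 mm wide, 22 mm high. Head: 140 mm wide (168 over its clamp knobs), 174 mm long from the guard's front, highest point 113 mm above the bed's top.
- plate: White 96-well plate, 127.8 mm (x) x 85.5 mm (y) x 14.35 mm, about 0.12 kg, loose on the infeed table. Origin: centre of its underside; +x points along the feed within 4 degrees at the start; its rear edge, to be pushed, is at x = -63.9 mm. At home its rear edge stands against the back of the latch, 30 mm beyond the guard's front.
- latch (a joint): Lift of the sprung drop latch in the head, m; 0 = down. Two steel feet at y = +-27 to +-41 mm (the stick passes between) hang to 8 mm above the bed, 6 to 30 mm behind the guard's front, with a 30 degree ramp to the infeed: the plate lifts them 6.4 mm (5 to 13 N at the wrist to push it in) and they fall to 0 behind its rear edge. A black knob above the guard moves with them.
- stop (a joint): Travel of the sprung plunger in the head that the plate's front edge meets, m; 0 = free. Its spring gives 1 N plus 1 N per mm. It is met 3.5 mm before the latch can drop; 4.5 mm beyond that point the plate meets the rigid rear wall with the plunger 8 mm in (some 9 to 11 N of push). When the stick is drawn back the plunger holds the plate against the latch, about 3.5 mm in.
- stick: Wooden push stick, about 0.13 kg. A flat tongue 36 mm wide and 10 mm thick runs its whole length, x = -40 to the toe at +150 mm; on it the handle, 74 mm long (x = -37 to +37), 24 mm wide (y), up to 53 mm above the underside. Origin: underside, under the middle of the handle; +x to the toe, +z up. It starts lying in the tray, toe away from the robot.
- stick_toe (a point): Middle of the stick's flat toe face, 150 mm ahead of its origin, 5 mm above its underside. A stick carried low or pressed down rubs on the bed (friction about 0.6 of what it bears down with), which the wrist feels but the plate does not; carry its underside 2 to 4 mm above the bed, since the toe tips down a little under load.
- stick_grip (a point): Good place to grip the handle across its 24 mm: 10 mm ahead of the stick's origin, 32 mm above its underside.
- tray: Flat steel tray, outside 250 mm (x) x 100 mm (y), floor 3 mm thick, rim 12 mm high. Origin: centre of its underside; +x along its length. Fixed for the run.
- petri_1: Petri dish, 60 mm wide, 15 mm high; bystander. Origin: centre of the underside.
- timer: White countdown timer, 64 x 58 x 19 mm; bystander.
- marker_black: Black marker pen, 133 mm long; bystander.
- vial_1: Screw vial, 22 mm wide, 50 mm high; bystander.
- vial_2: Screw vial, 22 mm wide, 50 mm high; bystander.
- beaker_25a: Small glass beaker, 46 mm wide, 53 mm high; bystander.

How it is judged (in metres and radians):
On the way, in this order (a step that is already met when the one before it is completed fails the run):
1. the plate has entered the guard and lifted the latch (value of joint latch above 0.0045 m), for 0.1 s.
2. with the latch down behind it, the plate is pressed against the rear stop with the stick, more than 10 N (value of joint latch below 0.0015 m and value of joint stop above 0.0065 m and contact force between stick and plate above 10 N), for 0.3 s.
At the end, for the whole second after the job is handed in: The latch is down (under 1.5 mm) behind the plate, which keeps the sprung stop pushed in by more than 2 mm and lies flat and still; the push stick lies flat (within 3.4 degrees) and still on the tray's floor, wholly inside its rim (value of joint latch below 0.0015 m and value of joint stop above 0.002 m and angle between plate's own z axis and vertical below 0.05 rad and linear speed of each of plate, stick below 0.01 m/s and x of stick in the frame of tray between -0.12 and 0.12 m and y of stick in the frame of tray between -0.045 and 0.045 m and x of stick_toe in the frame of tray between -0.125 and 0.125 m and y of stick_toe in the frame of tray between -0.05 and 0.05 m and z of stick in the frame of tray below 0.007 m and angle between stick's own z axis and vertical below 0.06 rad); the robot touches nothing.
It fails at once if the plate was pushed or struck with more than 22 N (contact force between stick and plate above 22 N).
It fails at once if the plate was touched with the fingers or arm (contact force between any of the fingers, the arm and plate above 0.5 N).
It fails at once if the plate was tipped or lifted (angle between plate's own z axis and vertical above 0.12 rad).
It fails at once if a bystander was disturbed (distance of any of petri_1, timer, marker_black, vial_1, vial_2, beaker_25a from where it was at the start of the episode above 0.015 m).
It also fails if it takes over 72 s, if anything falls off the work surface, if the arm or the gripper's body presses on something with over 40 N, if the wrist force passes 120 N, or if a joint passes its speed limit or range.

## Robot

A 6-joint arm with a two-finger parallel gripper is mounted at the origin on a cart in front of the work surface, level with it; the furniture and walls round the work are solid. World frame = base frame: x ahead of the robot, y to its left, z up, the work surface at z = 0. Lengths are in mm, angles in rad, forces in N, time in s.
With the tool pointing down it reaches from about 400 to 825 mm from the base axis. Payload 7 kg.
Tool frame: the origin (TCP) lies on the front face of the gripper's body, between the roots of the fingers; the fingertips stand 66 mm ahead of it and the grasp point (between the pads) lies r.hold_point_z ahead of it (r.hold_point_z is the distance from the TCP to the grasp point, in mm); z points along the fingers, y is the line along which they close (so a half turn about z gives the same grasp; the last joint's range is limited). The gripper opens to 88 mm and grips with 3 to 60 N. Pads are 19 mm wide; open, the fingers measure 130 mm over their backs; the gripper's body (78 mm by 193 mm) begins 47 mm behind the grasp point.
Start: joints at [1.432, 0.359, 0.012, 0, -1.224, -0.288], TCP at [279.429, 614.423, 292.161] pointing down, gripper open.
Joint ranges: [-3.07, 3.07], [-1.43, 2.12], [-1.02, 1.25], [-3.03, 1.67], [-3.05, -0], [-3.03, 3.03]. Speed limits (rad/s): [2.39, 2.39, 3.01, 3.14, 3.14, 3.14].

## Interface

Orientations are given as [roll, pitch, yaw] about the fixed x, y, z axes, in that order (R = Rz(yaw) Ry(pitch) Rx(roll)).
In Python, from workcell import r, imaging gives the robot as it stands. The module is installed in compiled form; this text tells all that it offers. Calls block until the motion is done:
- r.movep(position, orientation): joint-space move of the TCP to a pose.
- r.move_l(position, ori=None, velocity=150, f_stop=None): straight line of the TCP; ori=None keeps the orientation; velocity is the mean speed in mm/s. With f_stop (N) it stops when the force on the tool has changed by that much, and returns True; else False.
- r.goto_joints(angles): joint-space move.
- r.gripper_to(opening, grasp_force=None): finger opening in mm; grasp_force is the grip in N (None keeps the last); returns when the fingers have stopped.
- r.dwell(seconds).
- r.ik(position, orientation): joint angles nearest the present ones, or None.
- imaging.capture(name): name is "scene" or "top" or "wrist"; returns the picture (400x640x3 uint8, blue, green, red); there is no depth.
- imaging.camera_info(name): a dict with "fx", "fy", "cx", "cy" (pixels), "rvec" (rotation vector, rad) and "tvec" (3), from world to camera coordinates, as OpenCV has them; the wrist camera has in their place "mount" (4x4, takes a point from camera to tool coordinates, whose origin is the TCP and whose axes are the flange's). Camera axes: x right, y down, z forward; pixel columns grow to the right and rows downward; lengths in mm; the calibration is good to about 2 mm. A picture is of the moment at which its call begins: read the wrist's pose just before it. camera_info takes no time and is no camera call.
A pose or a line that the arm cannot do raises r.Unreachable and nothing moves.
- r.hand_in(): hands the job in; it is judged then, once.
Readings, each from a call of its own:
- r.current_clock(): time.
- r.current_joints(): joint angles.
- r.current_qvel(): joint speeds.
- r.current_tau(): joint torques, N m.
- r.current_tool_pos(): TCP position.
- r.current_tool_rot(): TCP orientation.
- r.current_ft_force(): force on the tool from outside, world axes, zero at the start.
- r.current_torque(): the same for the moment, N m.
- r.current_width(): finger opening in mm.
- r.current_grip_force(): force on a finger pad.
Only numpy, scipy, OpenCV 4.12 (cv2) and the standard library are available. Lean on these libraries where they do the work, as an engineer would, in place of code of your own. Each camera call takes 0.05 s, during which the arm holds its last target. There are 200 camera calls.

## Working session

There is one attempt and no reset: what is moved stays moved. The work goes in short steps, each a Python script; the robot and the scene stay as the last script left them, time stands still between calls to the robot, and variables do not carry over. Pictures are saved under pics/ and viewed, at most 10 in all, crops included, and the job is handed in when it is done.

```bash
mkdir -p pics; python3 - <<'E'
from workcell import r, imaging
import cv2
for n in("scene","top"):
    cv2.imwrite(f"pics/{n}0.png",imaging.capture(n)); print(imaging.camera_info(n))
print(r.hold_point_z,r.current_clock(),r.current_tool_rot(),imaging.camera_info("wrist"))
E
```

```text
{'fx': 468.29600349028726, 'fy': 468.29600349028726, 'cx': 326.03521097969883, 'cy': 204.92594696213112, 'rvec': array([ 2.30921737, -0.85619786,  0.29252499]), 'tvec': array([-326.91585992,  418.61975556,  963.27891894])}
{'fx': 401.14243562084016, 'fy': 401.14243562084016, 'cx': 320.1001283706815, 'cy': 203.55624860258547, 'rvec': array([ 2.15942207, -2.10510051,  0.14913835]), 'tvec': array([177.71117281, 595.13011538, 958.270152  ])}
46.800000000000004 0.1 [ 3.14005155e+00 -1.57109753e-04 -4.26892123e-01] {'fx': 304.6964452975538, 'fy': 304.6964452975538, 'cx': 313.6176615926362, 'cy': 199.17496672095083, 'mount': array([[ 1.80811299e-05, -9.60396852e-01, -2.78635760e-01,
         7.58073082e+01],
       [ 9.99999962e-01, -5.93165318e-05,  2.69342813e-04,
         4.41592258e-01],
       [-2.75203697e-04, -2.78635755e-01,  9.60396814e-01,
        -9.28233813e+01],
       [ 0.00000000e+00,  0.00000000e+00,  0.00000000e+00,
         1.00000000e+00]])}
```

View pics/top0.png

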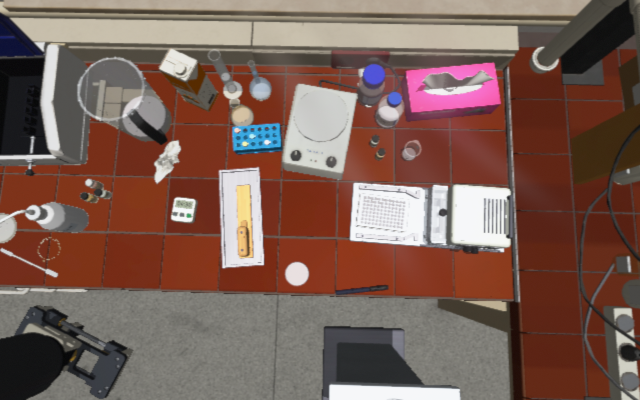

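View pics/scene0.png

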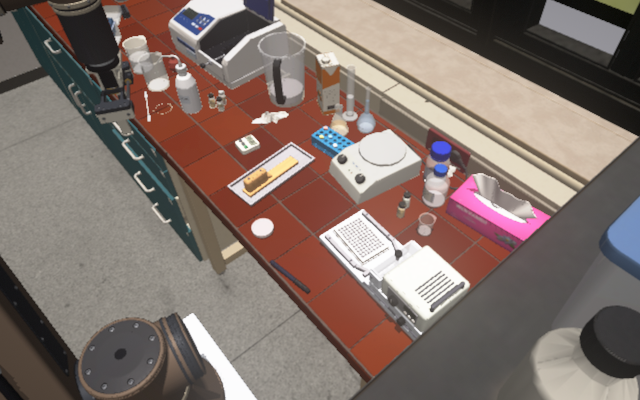

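The top view shows the tray around (241,218) with the stick handle at about (243,240) and toe at (243,185). The bed runs from x=352 to 512 near row 215, with the plate at about (387,213). The scene view agrees. I'll enlarge this area.

```bash
python3 - <<'E'
import cv2
im=cv2.imread("pics/top0.png")
a=cv2.resize(im[164:272,214:269],None,fx=5,fy=5,interpolation=cv2.INTER_CUBIC)
b=cv2.resize(im[172:260,344:449],None,fx=5,fy=5,interpolation=cv2.INTER_CUBIC)
import numpy as np
o=np.zeros((540,800,3),np.uint8);o[:,:275]=a;o[:440,275:800]=b
cv2.imwrite("pics/crop.png",o)
E
```

```text
(no output)
```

View pics/crop.png

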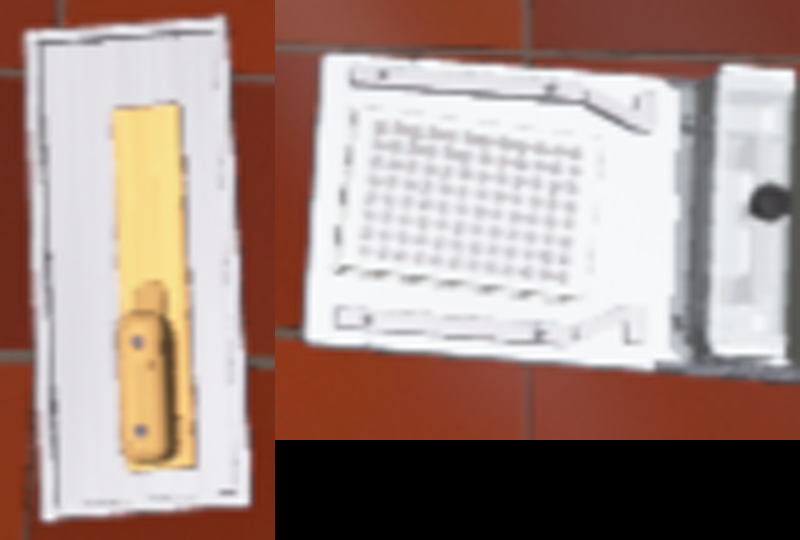

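```bash
cat > h.py <<'E'
from workcell import r, imaging
import cv2, numpy as np
def cam(name,pose=None):
    i=imaging.camera_info(name); K=np.array([[i["fx"],0,i["cx"]],[0,i["fy"],i["cy"]],[0,0,1]])
    if name=="wrist":
        from scipy.spatial.transform import Rotation as Ro
        T=np.eye(4);T[:3,:3]=Ro.from_euler("xyz",pose[1]).as_matrix();T[:3,3]=pose[0]
        W=np.linalg.inv(T@i["mount"]);return K,W[:3,:3],W[:3,3]
    return K,cv2.Rodrigues(i["rvec"])[0],i["tvec"]
def back(c,uv,z):
    K,R,t=c; uv=np.atleast_2d(uv); d=(np.c_[uv,np.ones(len(uv))]@np.linalg.inv(K).T)@R; o=-R.T@t
    return (o+d*((z-o[2])/d[:,2])[:,None])[:,:2]
E
python3 - <<'E'
from h import *
np.set_printoptions(precision=1,suppress=True)
c=cam("top"); f=lambda p,ox,oy,x0:[[ox+(x-x0+.5)/5-.5,oy+(y+.5)/5-.5] for x,y in p]
T=lambda p,z:back(c,f(p,214,164,0),z); B=lambda p,z:back(c,f(p,344,172,275),z)
def rep(n,q):
    print(n,q.tolist() if 0 else q.round(1).ravel(),"len",np.linalg.norm(np.diff(q,axis=0),axis=1))
rep("tray",T([(24,32),(225,15),(250,505),(43,520)],12))
rep("stick",T([(112,107),(180,103),(197,466),(127,470)],13))
rep("handle",T([(143,312),(149,460)],54))
rep("bed",B([(680,80),(323,55),(303,345),(655,370)],30))
rep("rails",B([(590,96),(352,80),(337,318),(570,335)],42))
rep("plate",B([(603,132),(357,105),(337,270),(577,300)],44))
rep("knob",B([(770,202)],140))
E
```

```text
tray [679.3 464.7 691.  358.7 435.5 333.  425.1 438.1] len [106.7 256.8 105.7]
stick [639.8 415.4 642.8 379.8 454.4 360.9 451.4 396.5] len [ 35.8 189.4  35.8]
handle [528.5 384.2 455.9 377.1] len [73.]
bed [641.1 -73.2 649.8 109.5 500.8 117.5 492.8 -58.7] len [182.9 149.3 176.4]
rails [629.3 -24.8 634.7  95.4 513.8 101.5 508.3 -14.1] len [120.4 121.  115.7]
plate [610.6 -30.8 621.5  92.9 537.6 101.9 525.6 -17.3] len [124.2  84.4 119.8]
knob [563.4 -86. ] len []
```

```bash
python3 - <<'E'
from h import *
np.set_printoptions(precision=3,suppress=True)
for yaw in(.1,.1-np.pi,.1+np.pi,-1.618,-1.618+np.pi):
  for p in ([502,383.6,83],[582,245,115],[571,10,115],[502,383,250]): print(yaw,p,r.ik(p,[np.pi,0,yaw]))
y=.1
r.gripper_to(46)
r.movep([502,383.6,180],[np.pi,0,y])
print(r.move_l([502,383.6,84],velocity=100,f_stop=8), r.current_tool_pos())
f0=r.current_ft_force()
r.gripper_to(20,50); print(r.current_width(),r.current_grip_force(),r.current_ft_force()-f0)
r.move_l([502,383.6,200],velocity=100); r.dwell(.3)
print(r.current_ft_force()-f0,r.current_width(),r.current_clock())
cv2.imwrite("pics/top1.png",imaging.capture("top"))
E
```

```text
0.1 [502, 383.6, 83] [ 0.961  0.487 -0.321  0.    -0.763  0.71 ]
0.1 [582, 245, 115] [ 0.707  0.447 -0.296  0.    -0.828  0.964]
0.1 [571, 10, 115] [ 0.36   0.366 -0.435  0.    -0.769  1.311]
0.1 [502, 383, 250] [ 0.96   0.317 -0.149  0.    -1.105  0.71 ]
-3.041592653589793 [502, 383.6, 83] [ 0.961  0.487 -0.321 -0.    -0.763 -2.432]
-3.041592653589793 [582, 245, 115] [ 0.707  0.447 -0.296 -0.    -0.828 -2.178]
-3.041592653589793 [571, 10, 115] [ 0.36   0.366 -0.435 -0.    -0.769 -1.831]
-3.041592653589793 [502, 383, 250] [ 0.96   0.317 -0.149 -0.    -1.105 -2.431]
3.241592653589793 [502, 383.6, 83] [ 0.961  0.487 -0.321 -0.    -0.763 -2.432]
3.241592653589793 [582, 245, 115] [ 0.707  0.447 -0.296 -0.    -0.828 -2.178]
3.241592653589793 [571, 10, 115] [ 0.36   0.366 -0.435 -0.    -0.769 -1.831]
3.241592653589793 [502, 383, 250] [ 0.96   0.317 -0.149 -0.    -1.105 -2.431]
-1.618 [502, 383.6, 83] [ 0.961  0.487 -0.321  0.    -0.763 -1.008]
-1.618 [582, 245, 115] [ 0.707  0.447 -0.296  0.    -0.828 -0.754]
-1.618 [571, 10, 115] [ 0.36   0.366 -0.435  0.    -0.769 -0.407]
-1.618 [502, 383, 250] [ 0.96   0.317 -0.149  0.    -1.105 -1.008]
1.523592653589793 [502, 383.6, 83] [ 0.961  0.487 -0.321  0.    -0.763  2.133]
1.523592653589793 [582, 245, 115] [ 0.707  0.447 -0.296  0.    -0.828  2.387]
1.523592653589793 [571, 10, 115] [ 0.36   0.366 -0.435  0.    -0.769  2.734]
1.523592653589793 [502, 383, 250] [ 0.96   0.317 -0.149  0.    -1.105  2.134]
False [502.303 383.997  84.684]
23.91858661557974 49.98837411403656 [-1.575  0.575  3.02 ]
[ 0.483  0.746 -1.009] 23.896527062535277 5.4833
```

```bash
cat >> h.py <<'E'
YAW=-1.618; O=np.array([575.3,113.5]); D=np.array([np.cos(YAW),np.sin(YAW)]); N=np.array([-D[1],D[0]])
def P(toe,z,y=0): return [*(O+(toe-140)*D+y*N),z]
E
python3 - <<'E'
from h import *
np.set_printoptions(precision=2,suppress=True)
r.movep(P(-15,200),[np.pi,0,YAW])
r.move_l(P(-15,135),velocity=100); r.dwell(.2)
p=r.current_tool_pos(),r.current_tool_rot(); w=imaging.capture("wrist"); t=imaging.capture("top")
print(p,r.current_clock(),r.current_ft_force()); cv2.imwrite("pics/w2.png",w); cv2.imwrite("pics/top2.png",t)
o=np.zeros((400+400,640+0,3),np.uint8)
a=cv2.resize(t[165:265,265:425],None,fx=4,fy=4,interpolation=cv2.INTER_CUBIC)
o[:400]=w;o[400:]=a; cv2.imwrite("pics/c2.png",cv2.resize(o[100:700],None,fx=1,fy=1))
E
```

```text
(array([582.92, 268.56, 135.81]), array([-3.14,  0.  , -1.62])) 7.975 [ 0.42  0.44 -0.75]
```

View pics/c2.png

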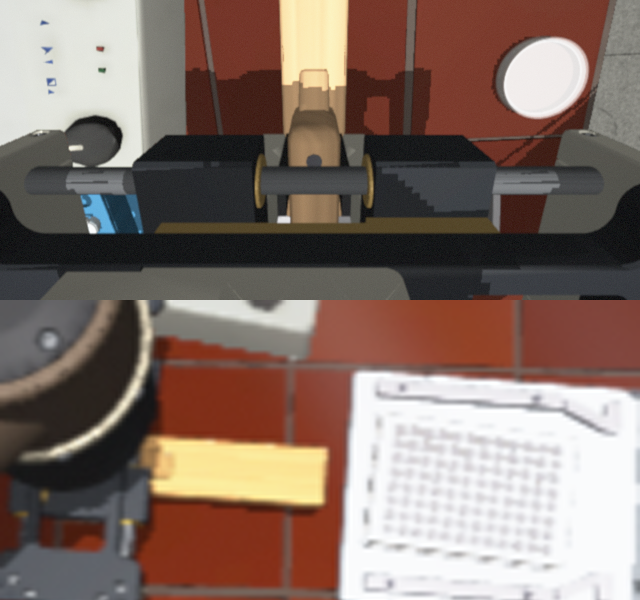

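The stick is gripped straight. In the top crop its toe corners are at (327,447) and (324,507), pointing at the plate's rear edge. I'll check the toe position numerically.

```bash
python3 - <<'E'
from h import *
c=cam("top")
for n,pts,z in(("toe",[(327,447),(324,507)],64),("tongue base",[(175,436),(175,498)],64),("rear plate",[(383,412),(366,545)],44),("front plate",[(577,432),(558,568)],44),("bed",[(355,372),(342,600)],30),("rails in",[(378,392),(370,572)],42)):
    q=back(c,[[265+(x+.5)/4-.5,165+(y-300+.5)/4-.5] for x,y in pts],z)
    print(n,[( (v-O)@D, (v-O)@N) for v in q])
E
```

```text
toe [(np.float64(-15.241691701174698), np.float64(18.910994134045286)), (np.float64(-14.704577953734322), np.float64(-18.430689413593647))]
tongue base [(np.float64(-109.36160159363136), np.float64(19.086065021049954)), (np.float64(-106.33482825167229), np.float64(-19.45225596664196))]
rear plate [(np.float64(19.36157744277712), np.float64(47.108725239986235)), (np.float64(13.710097507142624), np.float64(-37.7918305125305))]
front plate [(np.float64(141.6551370476475), np.float64(42.99706241288241)), (np.float64(133.30843141902668), np.float64(-43.49138727603683))]
bed [(np.float64(0.936962927780852), np.float64(74.6169748683673)), (np.float64(1.7012296487508736), np.float64(-72.04011781090105))]
rails in [(np.float64(15.601399306972535), np.float64(60.13627739001844)), (np.float64(17.33720552896115), np.float64(-54.24786923736729))]
```

```bash
cat >> h.py <<'E'
def fx(f0): return -float((r.current_ft_force()-f0)[:2]@D)
E
python3 - <<'E'
from h import *
r.move_l(P(-12,116,1),velocity=60); r.move_l(P(-12,114,1),velocity=15,f_stop=4); r.dwell(.2)
f0=r.current_ft_force(); np.save("f0.npy",f0); print(r.current_tool_pos(),f0)
print(r.move_l(P(8,114,1),velocity=30,f_stop=5),fx(f0))
toe=8
while toe<150:
    toe+=6
    s=r.move_l(P(toe,114,1),velocity=25,f_stop=12); F=fx(f0)
    print(toe,s,round(F,1),round(float((r.current_ft_force()-f0)[2]),1),round(float((np.array(r.current_tool_pos())[:2]-O)@D+140),1))
    if s or F>13: break
cv2.imwrite("pics/top3.png",imaging.capture("top")); print(r.current_clock())
E
```

```text
[583.51836187 265.35409688 114.18196693] [-0.30439471  0.03265242 -0.25774169]
False -0.7022421470294616
14 False -0.4 -0.7 14.2
20 False 0.1 -1.3 20.2
26 False -0.3 -1.1 26.2
32 False 0.3 -1.2 32.3
38 False -0.5 -0.1 38.4
44 False 0.4 -0.9 44.3
50 False 0.8 -0.4 50.3
56 False 1.1 -0.7 56.3
62 False -0.1 0.1 62.3
68 False 0.0 -0.7 68.3
74 False 1.6 -1.1 74.0
80 False 6.6 -0.0 78.9
86 False 7.3 0.2 84.6
92 False 5.2 0.0 91.5
98 False 5.0 -0.2 97.6
104 False 4.9 -0.2 103.7
110 False 4.6 0.5 109.7
116 False 4.5 0.6 115.6
122 False 5.4 0.5 121.6
128 False 4.8 0.4 127.7
134 False 4.3 1.0 133.7
140 False 5.1 0.5 139.7
146 False 5.6 0.2 145.7
152 False 5.5 -0.5 151.7
19.2
```

```bash
python3 - <<'E'
from h import *
f0=np.load("f0.npy"); toe=152
while toe<245:
    d=6 if toe<198 else 1
    toe+=d
    s=r.move_l(P(toe,114,1),velocity=25 if d>1 else 8,f_stop=8); F=fx(f0)
    print(toe,s,round(F,1),round(float((r.current_ft_force()-f0)[2]),1),round(float((np.array(r.current_tool_pos())[:2]-O)@D+140),1))
    if s or F>12.5: break
cv2.imwrite("pics/top4.png",imaging.capture("top")); cv2.imwrite("pics/scene4.png",imaging.capture("scene"));print(r.current_clock())
E
```

```text
158 False 5.8 0.6 157.7
164 False 5.7 0.2 163.7
170 False 6.1 1.0 169.8
176 False 4.8 0.7 175.8
182 False 5.4 1.3 181.8
188 False 4.6 -0.0 187.8
194 False 5.5 0.3 193.8
200 False 4.7 1.2 199.8
201 False 6.4 0.0 200.6
202 False 7.2 0.6 201.5
203 False 6.1 0.5 202.5
204 False 6.3 1.4 203.5
205 False 6.0 0.4 204.5
206 False 6.3 1.8 205.5
207 False 6.6 0.9 206.5
208 False 5.4 0.6 207.5
209 False 6.5 1.7 208.5
210 False 7.4 0.9 209.5
211 False 6.0 2.0 210.5
212 False 6.1 1.2 211.5
213 False 5.9 0.5 212.6
214 False 6.3 1.6 213.5
215 False 6.6 0.0 214.5
216 False 8.6 1.5 215.4
217 False 8.2 0.9 216.3
218 False 7.6 1.5 217.2
219 False 8.8 1.7 218.2
220 False 10.7 2.8 219.0
221 False 11.8 1.9 219.8
222 False 12.0 2.8 220.6
223 False 13.0 2.4 221.3
28.7583
```

```bash
python3 - <<'E'
from h import *
f0=np.load("f0.npy"); toe=223
def rd():
    a=[]
    for _ in range(4): r.dwell(.03); a.append(r.current_ft_force()-f0)
    a=np.mean(a,0); return -a[:2]@D,a[2]
while toe<232:
    toe+=.5
    s=r.move_l(P(toe,114,1),velocity=8,f_stop=6); F,z=rd()
    print(toe,s,round(F,1),round(z,1),round(float((np.array(r.current_tool_pos())[:2]-O)@D+140),1))
    if s or F>14.5: break
w=imaging.capture("top");cv2.imwrite("pics/top5.png",w); s=imaging.capture("scene");cv2.imwrite("pics/scene5.png",s);print(r.current_clock())
m=lambda i,y,x:cv2.resize(i[y:y+75,x:x+100],(400,300),interpolation=cv2.INTER_CUBIC)
cv2.imwrite("pics/c5.png",np.vstack([np.hstack([m(cv2.imread("pics/top4.png"),175,400),m(w,175,400)]),np.hstack([m(cv2.imread("pics/scene4.png"),225,370),m(s,225,370)])]))
E
```

```text
223.5 False 14.1 3.4 221.7
224.0 False 14.2 3.1 222.0
224.5 False 15.2 3.3 222.4
30.0083
```

View pics/c5.png

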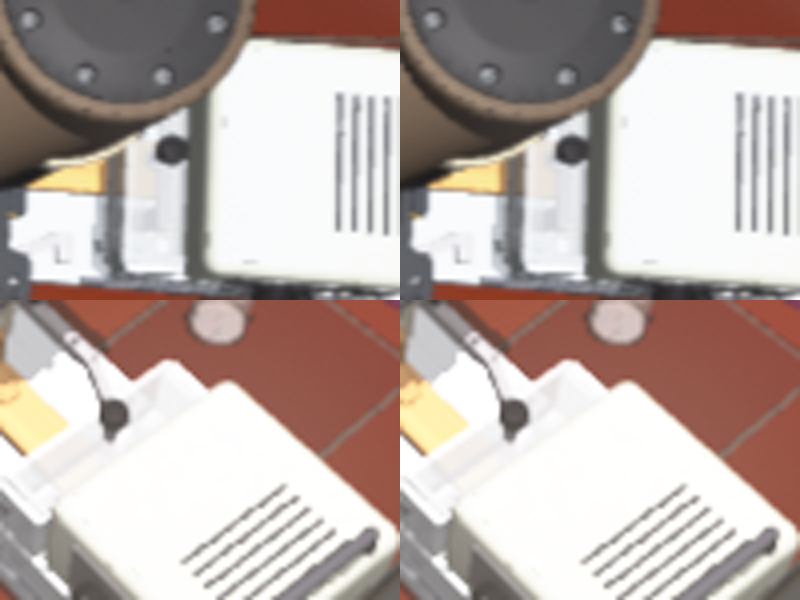

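The knob is at about scene pixel (398,254) in both crops. Comparing it across the saved frames will show whether the latch is up or down.

```bash
python3 - <<'E'
import cv2,numpy as np
for n,(y0,y1,x0,x1) in(("scene",(245,266,390,407)),("top",(206,219,435,451))):
    for k in (0,3,4,5):
        im=cv2.imread(f"pics/{n}{k}.png")
        if im is None: continue
        g=im[y0:y1,x0:x1].max(2).astype(float); w=np.clip(90-g,0,None)
        if n=="top": w[:,13:]=0
        print(n,k,(w.sum(0)@np.arange(x0,x1))/w.sum(),(w.sum(1)@np.arange(y0,y1))/w.sum(),w.sum())
    
c=__import__("h").cam
from h import *
i=imaging.camera_info("scene");K=cam("scene")[0]
for z in(150,156.4): print(cv2.projectPoints(np.array([[*(O+225*D),z]]),i["rvec"],i["tvec"],K,None)[0])
i=imaging.camera_info("top");K=cam("top")[0]
for z in(150,156.4): print(cv2.projectPoints(np.array([[*(O+225*D),z]]),i["rvec"],i["tvec"],K,None)[0])
E
```

```text
scene 0 397.48214285714283 254.48214285714286 56.0
scene 4 396.9 255.25 20.0
scene 5 396.95238095238096 255.33333333333334 21.0
top 0 443.1381074168798 212.0997442455243 782.0
top 3 443.77154582763336 211.73050615595076 731.0
top 4 442.7048780487805 211.87926829268292 820.0
top 5 442.46046511627907 211.65465116279069 860.0
[[[405.17051723 251.64974587]]]
[[[405.50455418 249.9774745 ]]]
[[[455.22626514 211.08404322]]]
[[[456.14445431 210.68788425]]][ WARN:0@0.026] global loadsave.cpp:275 findDecoder imread_('pics/scene3.png'): can't open/read file: check file path/integrity
```

```bash
python3 - <<'E'
import cv2,numpy as np
from h import *
cv2.imwrite("pics/scene6.png",imaging.capture("scene"))
A=cv2.imread("pics/scene0.png",0)
t=cv2.resize(A[248:261,391:405],None,fx=8,fy=8,interpolation=cv2.INTER_CUBIC)
for k in(0,4,5,6):
    b=cv2.resize(cv2.imread(f"pics/scene{k}.png",0)[240:268,383:413],None,fx=8,fy=8,interpolation=cv2.INTER_CUBIC)
    _,m,_,l=cv2.minMaxLoc(cv2.matchTemplate(b,t,cv2.TM_CCOEFF_NORMED)); print(k,m,np.array(l)/8)
B0=cv2.imread("pics/top0.png",0);t=cv2.resize(B0[207:218,437:449],None,fx=8,fy=8,interpolation=cv2.INTER_CUBIC)
for k in(0,1,2,3,4,5):
    b=cv2.resize(cv2.imread(f"pics/top{k}.png",0)[200:225,429:457],None,fx=8,fy=8,interpolation=cv2.INTER_CUBIC)
    _,m,_,l=cv2.minMaxLoc(cv2.matchTemplate(b,t,cv2.TM_CCOEFF_NORMED)); print(k,m,np.array(l)/8)
f0=np.load("f0.npy");print(fx(f0),(r.current_ft_force()-f0)[2],r.current_clock())
E
```

```text
0 0.9998229146003723 [8. 8.]
4 0.998142421245575 [8. 8.]
5 0.998090386390686 [8. 8.]
6 0.998102068901062 [8. 8.]
0 0.999933123588562 [8. 7.]
1 0.9997797012329102 [8. 7.]
2 0.9996588230133057 [8. 7.]
3 0.9794069528579712 [8.5  6.75]
4 0.997002124786377 [8. 7.]
5 0.9927488565444946 [8. 7.]
15.306718679098276 3.3400079597670214 30.0583
```

The latch was up in frame 3 and is down now. Next I press to about 17 N at the wrist, of which roughly 2 N is the stick rubbing on the bed.

```bash
python3 - <<'E'
from h import *
f0=np.load("f0.npy"); toe=224.5
def rd():
    a=[]
    for _ in range(5): r.dwell(.04); a.append(r.current_ft_force()-f0)
    a=np.mean(a,0); return -a[:2]@D,a[2]
while toe<231:
    toe+=.4
    s=r.move_l(P(toe,114,1),velocity=6,f_stop=4); F,z=rd()
    print(round(toe,1),s,round(F,1),round(z,1),np.round(float((np.array(r.current_tool_pos())[:2]-O)@D+140),2),r.current_tool_pos()[2])
    if s or F-.6*max(z,0)>15: break
for _ in range(3): print(rd())
print(r.current_clock())
E
```

```text
224.9 False 17.6 3.8 222.5 114.35470733742072
(np.float64(17.270504765387795), np.float64(3.818807136854294))
(np.float64(17.34393970905208), np.float64(4.087965338870335))
(np.float64(17.203729968019186), np.float64(4.223675083016345))
31.1417
```

```bash
python3 - <<'E'
from h import *
f0=np.load("f0.npy")
r.move_l(P(215,114.5,1),velocity=20); print(fx(f0))
r.move_l(P(-15,115.5,1),velocity=110)
cv2.imwrite("pics/top7.png",imaging.capture("top"))
r.move_l(P(-15,200,1),velocity=120)
r.movep([502,383.6,200],[np.pi,0,.1])
r.move_l([502,383.6,100],velocity=100); r.dwell(.2)
print(r.move_l([502,383.6,82],velocity=15,f_stop=3),r.current_tool_pos(),r.current_clock())
w=imaging.capture("wrist"); t=imaging.capture("top")
m=lambda i,y,x:cv2.resize(i[y:y+75,x:x+100],(400,300),interpolation=cv2.INTER_CUBIC)
cv2.imwrite("pics/c7.png",np.vstack([np.hstack([m(cv2.imread("pics/top7.png"),175,390),m(t,175,390)]),np.hstack([cv2.resize(w,(400,300)),m(t,164,190)])]))
E
```

```text
0.487870754015228
True [501.92914906 383.52068796  84.41228589] 38.5667
```

View pics/c7.png

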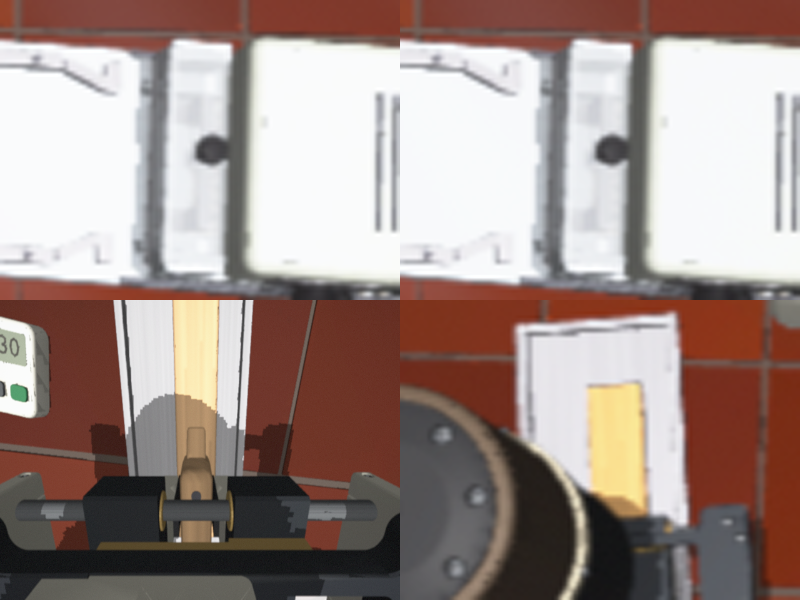

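The plate is gone from the infeed and sits under the guard. The knob is at its down position, around crop (211,150). The stick touches the tray floor well inside the rim, so I'll release it.

```bash
python3 - <<'E'
from h import *
p=r.current_tool_pos()
r.gripper_to(46); r.dwell(.3)
r.move_l([p[0],p[1],200],velocity=90); r.dwell(.3)
t=imaging.capture("top"); w=imaging.capture("wrist"); print(r.current_clock(),r.current_ft_force())
B0=cv2.imread("pics/top0.png",0);k=cv2.resize(B0[207:218,437:449],None,fx=8,fy=8,interpolation=cv2.INTER_CUBIC)
b=cv2.resize(cv2.cvtColor(t,6)[200:225,429:457],None,fx=8,fy=8,interpolation=cv2.INTER_CUBIC)
print(cv2.minMaxLoc(cv2.matchTemplate(b,k,cv2.TM_CCOEFF_NORMED)))
cv2.imwrite("pics/c8.png",np.hstack([cv2.resize(t[164:272,190:280],(400,480)),cv2.resize(w,(400,480))]))
E
```

```text
41.4417 [-0.58018815  0.59379551 -0.49242166]
(-0.5251983404159546, 0.9970824122428894, (0, 0), (64, 56))
```

View pics/c8.png

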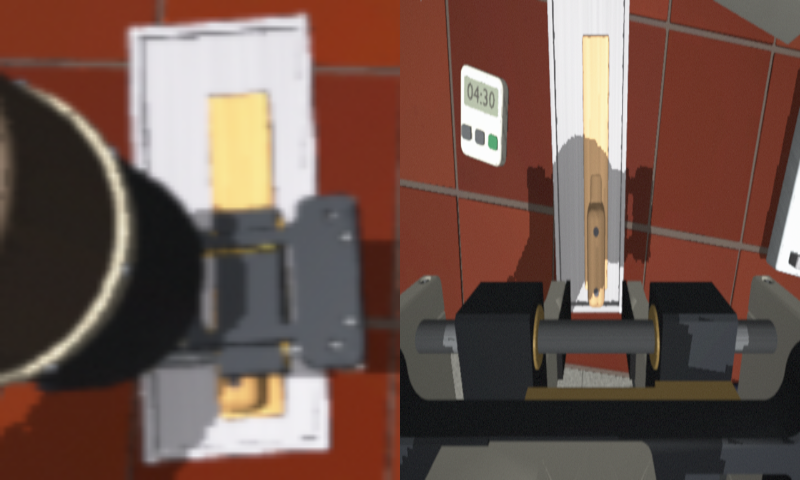

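The stick lies flat inside the tray, with its toe at about (595,38) in the wrist view, and the latch knob is at its down position.

```bash
python3 -c "
from workcell import r
print(r.hand_in())"
```

```text
the job is handed in; nothing more can be done
None
```

The job is handed in (verdict not shown): the plate is latched in the sealer and was pressed at about 15–17 N for 0.8 s, and the stick lies flat in its tray, at about 41 s of the 72 s allowed.

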